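# Knock down the locking pins and stack the boards of a display stand

## Task

Get the display stand ready: take the mallet by its handle and strike the stand's two sprung locking pins down flush with its top, letting nothing but the mallet touch them until both are home. Then lay the thick board on the stand and the thin board on top of it, stacked squarely with their edges flush with the block. At the end the mallet stands upright on its head on the cork mat again, and the other goods on the bench are left where they were.

Things in the scene. Friction and masses are not known exactly. Their poses are not given: they have to be found in the camera images.
- stand: Display stand fixed to the bench, on either side and turned. Aluminium block 120 (its x) x 56 (its y) mm, top 40 mm above the bench, on a dark foot plate 6 mm thick, 80 mm wide, from x = -77 to +113 mm. Origin on the bench under the block's centre
- sign_post (a point): Top of the stand's sign post, a fixed round post 12 mm thick and 210 mm tall at stand x = +97 mm, y = 0. It bears a white sign plate 74 mm wide (along the stand's y), 4 mm thick, from 137 to 213 mm above the bench. Axes as the stand
- stand_top (a point): Centre of the block's top face (40 mm above the bench), axes as the stand: x along the block's length towards the sign post, z up
- pin_a (a joint): How far the steel pin away from the sign post has been driven down, in m: 0 = standing 18 mm proud of the block's top, 0.018 = flush. A spring pushes it up but it is stiff enough to stay where it is left; it takes about 6 N to move
- pin_b (a joint): The same for the pin beside the sign post
- pin_a_top (a point): Centre of the top face of the pin away from the post, a plain round steel pin 14 mm thick at stand x = -36 mm, y = 0
- pin_b_top (a point): Centre of the top face of the pin beside the post, the same at stand x = +36 mm, y = 0
- mallet: Mallet (about 0.34 kg): black rubber head, an upright cylinder 50 mm thick and 80 mm tall, standing on its striking face; wooden handle 22 mm wide (y) and 26 mm high, level, along the mallet's -x from the head to x = -150 mm, its axis 40 mm above the face. Origin at the centre of the lower striking face, z up along the head
- mallet_grip (a point): Point on the axis of the mallet's handle 58 mm from the head's axis, where it is well gripped across the handle
- mat: Cork mat 130 x 130 mm, 6 mm thick, fixed to the bench, on which the mallet's head stands. Origin at the centre of its underside
- thick_board: Wooden board 120 (x) x 56 (y) x 18 mm thick, lying flat. Origin at the centre of its underside
- thin_board: Wooden board 120 (x) x 56 (y) x 11 mm thick, lying flat. Origin at the centre of its underside
- tumbler: Bystander, loose: clear glass tumbler, 58 mm across, 85 mm tall. Origin at the centre of its underside
- candle_jar: Bystander, loose: amber glass candle jar with a lid, 56 mm across, 75 mm tall. Origin at the centre of its underside
- beaker: Bystander, loose: white ceramic beaker, 58 mm across, 65 mm tall. Origin at the centre of its underside
- clay_pot: Bystander, loose: small terracotta pot, 58 mm across, 55 mm tall. Origin at the centre of its underside
- tape_roll: Bystander, loose: cardboard ring (empty tape core) lying flat, 50 mm across, 22 mm tall, between the two boards. Origin at the centre of its underside
There are look-alikes about, which are no part of the job. What is shaped like the thin_board but red or turquoise is not meant. Leave any orange look-alike of the mallet alone.

How it is judged (in metres and radians):
On the way, in this order (a step that is already met when the one before it is completed fails the run):
1. a pin is struck down by the mallet (moving faster than 0.03 m/s under it) (((contact force between mallet and pin_a above 1 N and velocity of joint pin_a above 0.03 m/s) or (contact force between mallet and pin_b above 1 N and velocity of joint pin_b above 0.03 m/s))).
2. both pins are home, flush within 2 mm (value of joint each of pin_a, pin_b above 0.016 m), for 0.1 s.
3. the thick board lies squarely on the stand (z of thick_board in the frame of stand_top between -0.003 and 0.003 m and angle between the x axis of thick_board and the x axis of stand_top, either way round below 0.09 rad and angle between thick_board's own z axis and vertical below 0.06 rad and x of thick_board in the frame of stand_top between -0.006 and 0.006 m and y of thick_board in the frame of stand_top between -0.006 and 0.006 m), for 0.2 s.
At the end, for the whole second after the job is handed in: Pins within 2 mm of flush; thick board flat on the stand, thin board flat on it, each centred on the block within 6 mm each way and parallel within 0.09 rad; mallet upright (0.15 rad) on its mat, head axis within 45 mm of the mat centre; all at rest (all of step 2 and all of step 3 and z of thin_board in the frame of stand_top between 0.015 and 0.021 m and angle between the x axis of thin_board and the x axis of stand_top, either way round below 0.09 rad and angle between thin_board's own z axis and vertical below 0.06 rad and x of thin_board in the frame of stand_top between -0.006 and 0.006 m and y of thin_board in the frame of stand_top between -0.006 and 0.006 m and horizontal distance between mallet and mat below 0.045 m and z of mallet in the frame of mat below 0.012 m and angle between mallet's own z axis and vertical below 0.15 rad and linear speed of each of thick_board, thin_board, mallet below 0.02 m/s); the robot touches nothing.
It fails at once if a pin that is not yet home is touched by the robot itself ((contact force between the fingers and pin_a above 0.5 N and value of joint pin_a below 0.015 m) or (contact force between the arm and pin_a above 0.5 N and value of joint pin_a below 0.015 m) or (contact force between the fingers and pin_b above 0.5 N and value of joint pin_b below 0.015 m) or (contact force between the arm and pin_b above 0.5 N and value of joint pin_b below 0.015 m)).
It fails at once if a board is pushed on a pin that is not yet home ((contact force between thick_board and pin_a above 0.5 N and value of joint pin_a below 0.015 m) or (contact force between thin_board and pin_a above 0.5 N and value of joint pin_a below 0.015 m) or (contact force between thick_board and pin_b above 0.5 N and value of joint pin_b below 0.015 m) or (contact force between thin_board and pin_b above 0.5 N and value of joint pin_b below 0.015 m)).
It fails at once if a bystander is shifted by more than 30 mm (distance of any of tumbler, candle_jar, beaker, clay_pot, tape_roll from where it was at the start of the episode above 0.03 m).
It fails at once if a bystander is tipped by more than 0.5 rad (angle between any of tumbler, candle_jar, beaker, clay_pot, tape_roll's own z axis and vertical above 0.5 rad).
It also fails if it takes over 72 s, if anything falls off the work surface, if the arm or the gripper's body presses on something with over 40 N, if the wrist force passes 120 N, or if a joint passes its speed limit or range.

## Robot

A 6-joint arm with a two-finger parallel gripper is mounted at the origin on the work surface. World frame = base frame: x ahead of the robot, y to its left, z up, the work surface at z = 0. Lengths are in mm, angles in rad, forces in N, time in s.
With the tool pointing down it reaches from about 325 to 900 mm from the base axis. Payload 3.5 kg.
Tool frame: the origin (TCP) lies where the fingers leave the gripper's body, on its centre line; the fingertips stand 73 mm ahead of it and the grasp point (between the pads) lies 54 mm ahead of it; z points along the fingers, y is the line along which they close (so a half turn about z gives the same grasp; the last joint's range is limited). The gripper opens to 85 mm and grips with 20 to 120 N. Pads are 22 mm wide; open, the fingers measure 114 mm over their backs; the gripper's body (76 mm by 85 mm) begins 54 mm behind the grasp point. The pads swing forward as they close: fully open they stand 13 mm farther back than shut.
Start: joints at [1.189, 0.276, -0.026, 1.268, 0, 1.467], TCP at [172.008, 600.862, 303.913] pointing down, gripper open.
Joint ranges: [-3.12, 3.12], [-0.85, 1.88], [-1.08, 1.24], [-1.95, 2.15], [-1.57, 1.53], [-3.14, 3.14]. Speed limits (rad/s): [2.57, 2.57, 3.14, 3.14, 3.14, 3.14].

## Interface

Orientations are given as a rotation vector (axis times angle).
In Python, from station import state, capture, camera_params, job gives the robot as it stands.
- The arm moves only by the tool apply_moves, never from a script. Its argument "targets" is a list of rows, each an object of numbers: "dx", "dy", "dz": the shift along the tool's x, y, z normalised to -1 to 1, where 1 is 200 mm; "yaw": the turn about the tool's z normalised to -1 to 1, where 1 is pi/2 rad. A call has exactly 10 rows; each row is the pose to reach, as a shift and turn from the pose commanded when the call began, along the tool's axes at that moment; what a row does not reach only later rows make up. A row lasts 1/8 s, in which the tool goes at most 62.5 mm and 10.7 degrees, less where a joint would pass 70% of its speed; a pose out of reach is approached as far as the arm can. A call with a number of a shift or a turn outside -1 to 1 is refused whole. A call with a gripper value outside its range is refused whole. "grip" is the opening, from -1 (shut) to 1 (fully open), set as the call begins (left out, the last holds). The fingers move at their own pace and stop on an object; "grip_force" is the grip in N (left out, the last holds). Time passes only in rows, so rows that repeat a pose let the fingers close, or fill a call up. It gives the time, the measured TCP pose, the force, the opening and the grip force at its end, in the units of the state.
- state(): the state, without advancing time (a new reading comes with each control period).
- capture(name): name is "scene" or "top" or "wrist"; returns (picture, depth): 384x512x3 uint8, red, green, blue; 384x512 float32, mm along the optical axis (not along the pixel's ray), 0 where there is no reading.
- camera_params(name): a dict with "vertical_fov" (degrees; the focal length in pixels is half the picture's height over the tangent of half this angle, whatever the lens; pixels are square), "cx", "cy" (the principal point, pixels), "rvec" (rotation vector, rad) and "tvec" (3), from world to camera coordinates, as OpenCV has them. Camera axes: x right, y down, z forward; pixel columns grow to the right and rows downward; lengths in mm; the calibration is good to about 2 mm. A picture is of the moment at which its call begins: read the wrist's pose just before it. camera_params takes no time and is no camera call; for the wrist camera it gives the pose at the moment of the call.
- job.close_job(): hands the job in; it is judged then, once.
The state is a dict: "time_s": time; "qpos": joint angles; "joint_vel": joint speeds; "tau": joint torques, N m; "eef_pos": TCP position; "ee_rot": TCP orientation; "force": force on the tool from outside, world axes, zero at the start; "torque": the same for the moment, N m; "gripper_width": opening from 0.0 (shut) to 1.0 (fully open); "grasp_force": force on a finger pad.
Only numpy, scipy, OpenCV 4.12 (cv2) and the standard library are available. Lean on these libraries where they do the work, as an engineer would, in place of code of your own. Each camera call takes 0.05 s, during which the arm holds its last target. There are 200 camera calls.

## Working session

There is one attempt and no reset: what is moved stays moved. The work goes in short steps, Python scripts to look and compute and a tool call to move; the robot and the scene stay as the last step left them, time stands still between calls to the robot, and variables do not carry over. Pictures are saved under pics/ and viewed, at most 10 in all, crops included, and the job is handed in when it is done.

Besides the shell and the picture viewer there is one more tool, called after "Call:" by a JSON object that holds its "method" and its "body". apply_moves: Moves the arm, as the interface text tells. Its arguments: {"type":"object","properties":{"targets":{"type":"array","items":{"type":"object","properties":{"dx":{"type":"number"},"dy":{"type":"number"},"dz":{"type":"number"},"yaw":{"type":"number"}}}},"grip":{"type":"number"},"grip_force":{"type":"number"}},"required":["targets"]}

```bash
ls; mkdir -p pics; cat > h.py <<'E'
import numpy as np, cv2
from station import state, capture, camera_params, job
def cam(name):
    p=camera_params(name); R=cv2.Rodrigues(np.array(p['rvec'],float))[0]; t=np.array(p['tvec'],float)
    f=192/np.tan(np.radians(p['vertical_fov']/2)); return R,t,f,p['cx'],p['cy']
def cloud(c,depth):
    R,t,f,cx,cy=c; v,u=np.indices(depth.shape)
    P=np.stack([(u-cx)*depth/f,(v-cy)*depth/f,depth],-1); W=(P-t)@R; W[depth==0]=np.nan; return W
def ray(c,u,v,z):
    R,t,f,cx,cy=c; d=R.T@np.array([(u-cx)/f,(v-cy)/f,1]); o=-R.T@t; return o+d*(z-o[2])/d[2]
def save(n,im): cv2.imwrite('pics/'+n,im[:,:,::-1])
E
python3 - <<'E'
from h import *
print(state())
for n in('top','scene'):
    c=cam(n); im,d=capture(n); save(n+'0.png',im); np.savez(n+'0.npz',im=im,d=d); print(n,c, -c[0].T@c[1], camera_params(n))
E
```

```text
pics
{'time_s': 0.0, 'qpos': array([ 1.18857803e+00,  2.77167113e-01, -2.79381333e-02,  1.26797391e+00,
       -5.30766624e-06,  1.46736519e+00]), 'joint_vel': array([ 6.48796472e-04, -6.44645106e-05,  1.14975643e-03, -4.63890796e-04,
       -1.70630907e-04, -1.03640250e-03]), 'tau': array([-1.40024418e-03, -4.45508909e+01,  2.95204765e+01,  1.63988007e-02,
       -7.46858268e-05, -1.61533490e-05]), 'eef_pos': array([171.78619905, 600.27107272, 302.71134819]), 'ee_rot': array([-0.43642523, -3.11058019,  0.00348206]), 'force': array([0.27411273, 0.09585662, 0.42097835]), 'torque': array([ 0.00706712, -0.0369689 , -0.01633441]), 'grasp_force': 0.0, 'gripper_width': 1.0008798688504255}
top (array([[ 0.01174431, -0.9994588 ,  0.03072752],
       [-0.99380185, -0.01506401, -0.11014063],
       [ 0.1105439 , -0.02924354, -0.99344092]]), array([ -27.28439196,  478.25766299, 1113.14673295]), np.float64(346.41097413638767), 256.60668096858376, 194.75131579907827) [ 352.56220091   12.48720122 1159.35949715] {'vertical_fov': 57.995258191922346, 'cx': 256.60668096858376, 'cy': 194.75131579907827, 'rvec': array([ 2.19309297, -2.16379536,  0.15335799]), 'tvec': array([ -27.28439196,  478.25766299, 1113.14673295])}
scene (array([[-0.78227283,  0.62290895, -0.005801  ],
       [ 0.36947474,  0.45646272, -0.80940114],
       [-0.50153527, -0.63531584, -0.58722751]]), array([ 355.74490734,  -58.67658627, 1539.75389083]), np.float64(438.1486145248789), 263.9900752082151, 186.9574517539664) [1072.20998158  783.4170269   858.75662593] {'vertical_fov': 47.32678440471218, 'cx': 263.9900752082151, 'cy': 186.9574517539664, 'rvec': array([ 0.8492122 ,  2.41826052, -1.23628723]), 'tvec': array([ 355.74490734,  -58.67658627, 1539.75389083])}
```

View pics/top0.png

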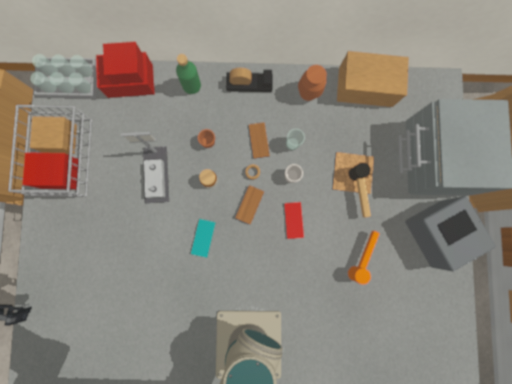

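View pics/scene0.png

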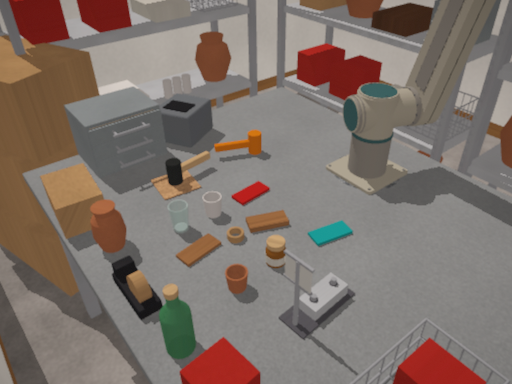

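The top view shows the stand at (155,175) with its post end at the top, the mallet head at (360,170) with the handle towards (366,215), the brown boards at (259,140) and (249,205), and the tape roll at (252,171). The bystanders are at (206,138), (207,177), (295,138) and (293,172). The red and turquoise strips and the orange mallet are decoys.

```bash
cat > m1.py <<'E'
from h import *
D=np.load('top0.npz'); im,d=D['im'],D['d']; c=cam('top'); W=cloud(c,d)
hsv=cv2.cvtColor(im,cv2.COLOR_RGB2HSV)
def box(name,roi,mask,ztop):
    u0,v0,u1,v1=roi; m=np.zeros(mask.shape,np.uint8); m[v0:v1,u0:u1]=mask[v0:v1,u0:u1]
    cs,_=cv2.findContours(m,cv2.RETR_EXTERNAL,cv2.CHAIN_APPROX_NONE); k=max(cs,key=cv2.contourArea)
    mm=cv2.drawContours(np.zeros_like(m),[k],-1,1,-1)>0
    z=W[mm][:,2]; print(name,'n',mm.sum(),'z pct',np.nanpercentile(z,[5,25,50,75,95]).round(1))
    pts=np.array([ray(c,*p[0],ztop)[:2] for p in k],np.float32)
    r=cv2.minAreaRect(pts); print('   rect',np.round(r[0],1),np.round(r[1],1),round(r[2],1))
def hm(roi): 
    u,v=roi; print(roi,im[v,u],hsv[v,u],W[v,u].round(1))
for p in [(259,140),(249,205),(155,175),(152,168),(152,190),(163,155),(360,170),(366,205),(345,180),(207,138),(207,177),(295,138),(293,172),(252,163),(140,136),(300,250)]: hm(p)
H,S,V=[hsv[...,i].astype(int) for i in range(3)]
wood=((H<18)&(S>100)&(V>70)).astype(np.uint8)
box('b1',(240,115,278,162),wood,18); box('b2',(230,182,270,228),wood,18)
mallet=((H>8)&(H<25)&(S>60)).astype(np.uint8)
box('mat+',(325,145,380,225),mallet,6)
box('head',(345,158,374,184),(V<55).astype(np.uint8),86)
bl=((V>150)&(S<40)).astype(np.uint8); box('block',(138,155,172,205),bl,40)
E
python3 m1.py
python3 - <<'E'
from h import *
D=np.load('top0.npz');im=D['im']
a=cv2.resize(im[120:240,110:270],(640,480),interpolation=cv2.INTER_CUBIC)
save('crop1.png',a)
a=cv2.resize(im[120:240,270:390],(480,480),interpolation=cv2.INTER_CUBIC)
save('crop2.png',a)
E
```

```text
(259, 140) [155 110  69] [ 14 141 155] [667.4 -27.2  11.8]
(249, 205) [156 111  69] [ 14 142 156] [445.1   3.6  18.1]
(155, 175) [182 184 180] [ 45   6 184] [536.7 310.2  39.3]
(152, 168) [135 136 134] [ 45   4 136] [557.2 317.4  52.1]
(152, 190) [139 139 137] [ 30   4 139] [485.6 313.3  55.3]
(163, 155) [98 96 97] [165   5  98] [610.9 295.5   5.3]
(360, 170) [58 56 51] [21 31 58] [ 556.5 -347.3   83.4]
(366, 205) [201 167 116] [ 18 108 201] [ 447.1 -372.    60.2]
(345, 180) [131 101  71] [ 15 117 131] [ 536.5 -322.3    1.7]
(207, 138) [124  80  57] [ 10 138 124] [673.  149.7   3.8]
(207, 177) [195 162 113] [ 18 107 195] [527.1 137.7  75.8]
(295, 138) [138 147 140] [ 67  16 147] [ 677.9 -150.5    7.9]
(293, 172) [151 146 139] [ 18  20 151] [ 560.9 -144.3    2.5]
(252, 163) [154 146 135] [ 17  31 154] [590.3  -4.7  -1.3]
(140, 136) [127 126 120] [ 26  14 127] [624.4 318.5 186. ]
(300, 250) [145 146 142] [ 38   7 146] [ 299.2 -167.7    2.3]
b1 n 521 z pct [ 7.3  9.7 11.3 12.8 15.1]
   rect [666.3 -25.5] [114.7  52.7] 8.7
b2 n 565 z pct [14.3 16.5 18.1 19.5 21.8]
   rect [447.3   3.1] [ 53. 117.] 68.2
mat+ n 1676 z pct [ 2.4  5.5  8.1 57.2 86.2]
   rect [ 522.3 -345.8] [134.4 213.8] 84.8
head n 57 z pct [31.8 43.5 55.4 73.4 83.5]
   rect [ 544.3 -325.2] [30.1 22. ] 19.6
block n 681 z pct [32.8 38.2 39.8 41.5 48.7]
   rect [527.  314.5] [121.1  58.9] 4.7
```

View pics/crop1.png

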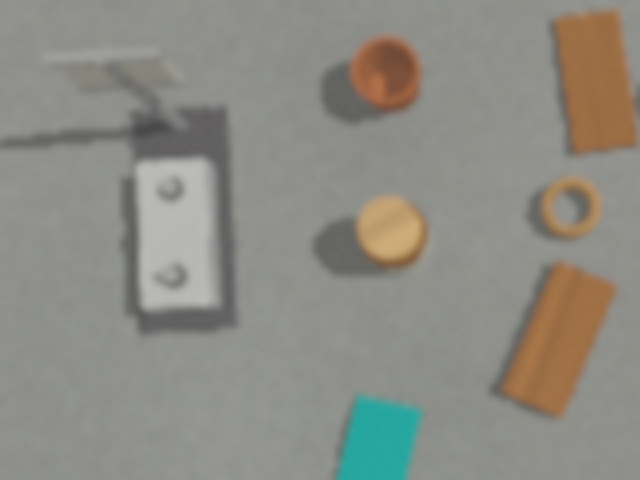

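```bash
cat >> h.py <<'E'
def tool():
    s=state(); return cv2.Rodrigues(np.array(s['ee_rot'],float))[0],np.array(s['eef_pos'],float)
def plan(p,xang=None):
    """row values from measured pose to world p (TCP), tool-x world heading xang (deg, mod 180)"""
    R,o=tool(); d=R.T@(np.array(p,float)-o)/200; h=np.degrees(np.arctan2(R[1,0],R[0,0]))
    y=0 if xang is None else -(((xang-h)+90)%180-90)/90
    print('tcp',o.round(1),'head',round(h,2),'tilt',R[2].round(4),'-> d',d.round(4),'yaw',round(y,4))
E
python3 - <<'E'
from h import *
R,t,f,cx,cy=cam('wrist'); T,o=tool(); C=-R.T@t
print('cam in tool',(T.T@(C-o)).round(1),'axes in tool\n',(T.T@R.T).round(3),f,cx,cy, 'T',T.round(3))
plan([430,314,400],180)
plan([430,-350,400],180)
E
```

```text
cam in tool [ 78.9   0.1 -70.9] axes in tool
 [[ 0.001 -0.951 -0.31 ]
 [ 1.     0.001  0.002]
 [-0.001 -0.31   0.951]] 292.6839123036206 256.6058079573325 192.17059036222037 T [[-0.961  0.275 -0.001]
 [ 0.275  0.961 -0.002]
 [ 0.    -0.002 -1.   ]]
tcp [171.8 600.3 302.8] head 164.03 tilt [ 2.0e-04 -2.1e-03 -1.0e+00] -> d [-1.6351 -1.0221 -0.484 ] yaw -0.1775
tcp [171.8 600.3 302.8] head 164.03 tilt [ 2.0e-04 -2.1e-03 -1.0e+00] -> d [-2.5487 -4.2139 -0.4775] yaw -0.1775
```

Call:
{"method": "apply_moves", "body": {"targets": [{"dx": -0.25, "dy": -0.16, "yaw": -0.06}, {"dx": -0.5, "dy": -0.32, "yaw": -0.12}, {"dx": -0.75, "dy": -0.48, "yaw": -0.1775}, {"dx": -1, "dy": -0.64, "yaw": -0.1775}, {"dx": -1, "dy": -0.85, "yaw": -0.1775}, {"dx": -1, "dy": -1, "yaw": -0.1775}, {"dx": -1, "dy": -1, "yaw": -0.1775}, {"dx": -1, "dy": -1, "yaw": -0.1775}, {"dx": -1, "dy": -1, "yaw": -0.1775}, {"dx": -1, "dy": -1, "yaw": -0.1775}]}}

```text
schema error: expected keys dx, dy, dz, yaw
```

```bash
python3 - <<'E'
from h import *
plan([430,314,300],180)
c=cam('wrist'); im,d=capture('wrist'); save('w1.png',im); np.savez('w1.npz',im=im,d=d,R=c[0],t=c[1])
E
```

```text
tcp [171.8 600.3 302.8] head 164.03 tilt [ 2.0e-04 -2.1e-03 -1.0e+00] -> d [-1.6352 -1.021   0.016 ] yaw -0.1775
```

View pics/w1.png

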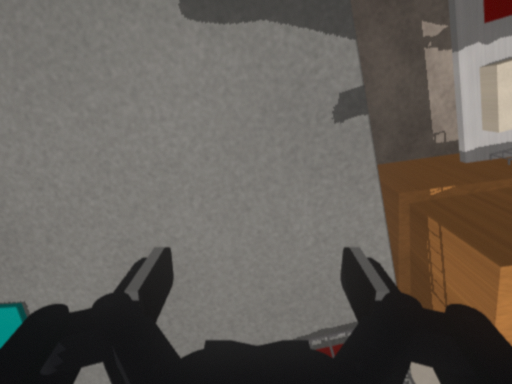

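The move was refused because each row needs all four keys. The wrist picture shows bare bench, with the fingers filling rows below about 245, so a target should sit in the upper half of the picture.

Call:
{"method": "apply_moves", "body": {"targets": [{"dx": -0.25, "dy": -0.15, "dz": -0.1, "yaw": -0.06}, {"dx": -0.5, "dy": -0.3, "dz": -0.2, "yaw": -0.12}, {"dx": -0.75, "dy": -0.45, "dz": -0.235, "yaw": -0.1775}, {"dx": -1, "dy": -0.6, "dz": -0.235, "yaw": -0.1775}, {"dx": -1, "dy": -0.83, "dz": -0.235, "yaw": -0.1775}, {"dx": -1, "dy": -0.83, "dz": -0.235, "yaw": -0.1775}, {"dx": -1, "dy": -0.83, "dz": -0.235, "yaw": -0.1775}, {"dx": -1, "dy": -0.83, "dz": -0.235, "yaw": -0.1775}, {"dx": -1, "dy": -0.83, "dz": -0.235, "yaw": -0.1775}, {"dx": -1, "dy": -0.83, "dz": -0.235, "yaw": -0.1775}]}}

```text
time_s: 1.4
eef_pos: [318.6, 386.8, 350.8]
ee_rot: [0.001, -3.142, 0.0]
force: [-0.6, 0.8, -1.3]
gripper_width: 0.998
grasp_force: 0.0
```

```bash
python3 - <<'E'
from h import *
plan([560,314,350],180)
E
```

```text
tcp [318.6 386.8 350.8] head -179.95 tilt [ 1.e-04 -1.e-04 -1.e+00] -> d [-1.2069 -0.3651  0.004 ] yaw 0.0005
```

Call:
{"method": "apply_moves", "body": {"targets": [{"dx": -0.25, "dy": -0.09, "dz": 0, "yaw": 0}, {"dx": -0.5, "dy": -0.18, "dz": 0, "yaw": 0}, {"dx": -0.75, "dy": -0.27, "dz": 0, "yaw": 0}, {"dx": -1, "dy": -0.365, "dz": 0, "yaw": 0}, {"dx": -1, "dy": -0.365, "dz": 0, "yaw": 0}, {"dx": -1, "dy": -0.365, "dz": 0, "yaw": 0}, {"dx": -1, "dy": -0.365, "dz": 0, "yaw": 0}, {"dx": -1, "dy": -0.365, "dz": 0, "yaw": 0}, {"dx": -1, "dy": -0.365, "dz": 0, "yaw": 0}, {"dx": -1, "dy": -0.365, "dz": 0, "yaw": 0}]}}

```text
time_s: 2.65
eef_pos: [518.3, 313.5, 351.1]
ee_rot: [-0.001, 3.141, 0.0]
force: [-0.3, 0.3, -0.9]
gripper_width: 1.002
grasp_force: 0.0
```

```bash
python3 - <<'E'
from h import *
c=cam('wrist'); im,d=capture('wrist'); save('w2.png',im); np.savez('w2.npz',im=im,d=d,R=c[0],t=c[1])
W=cloud(c,d); 
m=((W[...,2]>36)&(W[...,2]<44)&(abs(W[...,0]-527)<80)&(abs(W[...,1]-314)<50)).astype(np.uint8)
m=cv2.morphologyEx(m,cv2.MORPH_CLOSE,np.ones((9,9))); m=cv2.morphologyEx(m,cv2.MORPH_OPEN,np.ones((5,5)))
cs,_=cv2.findContours(m,cv2.RETR_EXTERNAL,cv2.CHAIN_APPROX_NONE);k=max(cs,key=cv2.contourArea)
print(cv2.minAreaRect(np.array([ray(c,*p[0],40)[:2] for p in k],np.float32)))
print(cv2.boundingRect(k),np.nanmedian(W[...,2][m>0]))
p=(W[...,2]>52)&(W[...,2]<64)&(m>0)
n,l,s,ce=cv2.connectedComponentsWithStats(p.astype(np.uint8))
for i in range(1,n):
    if s[i,4]>15: print(s[i],ray(c,*ce[i],58).round(1))
plan([430,314,300],180)
E
```

```text
((527.9973754882812, 317.5845947265625), (120.27534484863281, 55.922019958496094), 4.729828357696533)
(235, 119, 48, 91) 41.08328968840777
[252 136  11  11  99] [491.8 314.6  58. ]
[257 190  10  11  80] [562.3 320.6  58. ]
tcp [518.4 313.4 351. ] head -179.98 tilt [-1.e-04  0.e+00 -1.e+00] -> d [0.4419 0.0033 0.2551] yaw 0.0003
```

View pics/w2.png

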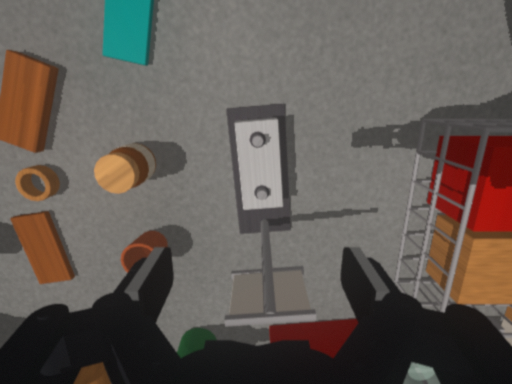

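The wrist view shows the block upright at (259,165), with pins at (257,141) and (262,195) and the post and sign towards row 300. The measured rectangle is 120.3 x 55.9 mm at (528, 317.5), turned 4.75°, which agrees with the pins. Next I'll view the boards from above.

Call:
{"method": "apply_moves", "body": {"targets": [{"dx": -0.06, "dy": -0.25, "dz": 0, "yaw": 0}, {"dx": -0.12, "dy": -0.5, "dz": 0, "yaw": 0}, {"dx": -0.18, "dy": -0.75, "dz": 0, "yaw": 0}, {"dx": -0.24, "dy": -1, "dz": 0, "yaw": 0}, {"dx": -0.3, "dy": -1, "dz": 0, "yaw": 0}, {"dx": -0.385, "dy": -1, "dz": 0, "yaw": 0}, {"dx": -0.385, "dy": -1, "dz": 0, "yaw": 0}, {"dx": -0.385, "dy": -1, "dz": 0, "yaw": 0}, {"dx": -0.385, "dy": -1, "dz": 0, "yaw": 0}, {"dx": -0.385, "dy": -1, "dz": 0, "yaw": 0}]}}

```text
time_s: 3.95
eef_pos: [595.2, 113.7, 351.0]
ee_rot: [0.001, -3.141, -0.0]
force: [0.3, -0.2, 0.0]
gripper_width: 0.998
grasp_force: 0.0
```

Call:
{"method": "apply_moves", "body": {"targets": [{"dx": 0, "dy": -0.25, "dz": 0, "yaw": 0}, {"dx": 0, "dy": -0.5, "dz": 0, "yaw": 0}, {"dx": 0, "dy": -0.64, "dz": 0, "yaw": 0}, {"dx": 0, "dy": -0.64, "dz": 0, "yaw": 0}, {"dx": 0, "dy": -0.64, "dz": 0, "yaw": 0}, {"dx": 0, "dy": -0.64, "dz": 0, "yaw": 0}, {"dx": 0, "dy": -0.64, "dz": 0, "yaw": 0}, {"dx": 0, "dy": -0.64, "dz": 0, "yaw": 0}, {"dx": 0, "dy": -0.64, "dz": 0, "yaw": 0}, {"dx": 0, "dy": -0.64, "dz": 0, "yaw": 0}]}}

```text
time_s: 5.2
eef_pos: [595.6, -14.7, 350.9]
ee_rot: [0.0, -3.142, 0.0]
force: [-0.2, 1.3, -0.8]
gripper_width: 1.004
grasp_force: 0.0
```

```bash
cat > boards.py <<'E'
from h import *
c=cam('wrist'); im,d=capture('wrist'); save('w3.png',im); np.savez('w3.npz',im=im,d=d,R=c[0],t=c[1])
W=cloud(c,d); hsv=cv2.cvtColor(im,cv2.COLOR_RGB2HSV); H,S,V=[hsv[...,i].astype(int) for i in range(3)]
wood=(H<18)&(S>100)&(V>60)
for n,x,y,zt in(('thick',447,3,18),('thin',666,-26,11)):
    m=(wood&(np.hypot(W[...,0]-x,W[...,1]-y)<80)&(abs(W[...,2]-zt)<5)).astype(np.uint8)
    m=cv2.morphologyEx(m,cv2.MORPH_CLOSE,np.ones((7,7))); m=cv2.morphologyEx(m,cv2.MORPH_OPEN,np.ones((5,5)))
    cs,_=cv2.findContours(m,cv2.RETR_EXTERNAL,cv2.CHAIN_APPROX_NONE);k=max(cs,key=cv2.contourArea)
    print(n,cv2.boundingRect(k),np.nanmedian(W[...,2][m>0]),cv2.minAreaRect(np.array([ray(c,*p[0],zt)[:2] for p in k],np.float32)))
plan([600,-300,350],180)
E
python3 boards.py
```

```text
thick (235, 0, 75, 93) 18.912102979328566 ((450.4594421386719, 1.7315597534179688), (56.94781494140625, 115.32494354248047), 68.07977294921875)
thin (225, 163, 48, 78) 12.044511978354734 ((668.6633911132812, -25.314579010009766), (119.9622802734375, 55.6618766784668), 8.960083961486816)
tcp [595.6 -14.7 350.9] head -180.0 tilt [ 0.  0. -1.] -> d [-0.0218 -1.4263  0.0045] yaw 0.0
```

View pics/w3.png

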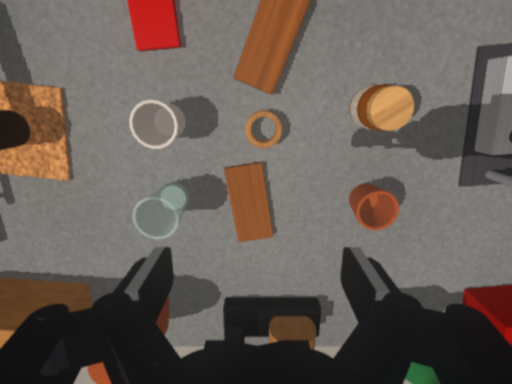

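The view shows the thick board at (273,45), clipped at the top edge, the thin board at (250,202), and the tape roll at (264,128) between them. Now the mallet.

Call:
{"method": "apply_moves", "body": {"targets": [{"dx": 0.03, "dy": -0.25, "dz": 0, "yaw": 0}, {"dx": 0.06, "dy": -0.5, "dz": 0, "yaw": 0}, {"dx": 0.09, "dy": -0.75, "dz": 0, "yaw": 0}, {"dx": 0.1, "dy": -1, "dz": 0, "yaw": 0}, {"dx": 0.15, "dy": -1, "dz": 0, "yaw": 0}, {"dx": 0.18, "dy": -1, "dz": 0, "yaw": 0}, {"dx": 0.18, "dy": -1, "dz": 0, "yaw": 0}, {"dx": 0.18, "dy": -1, "dz": 0, "yaw": 0}, {"dx": 0.18, "dy": -1, "dz": 0, "yaw": 0}, {"dx": 0.18, "dy": -1, "dz": 0, "yaw": 0}]}}

```text
time_s: 6.5
eef_pos: [559.8, -214.4, 350.9]
ee_rot: [-0.001, 3.142, -0.0]
force: [-0.7, -0.1, -0.5]
gripper_width: 0.997
grasp_force: 0.0
```

Call:
{"method": "apply_moves", "body": {"targets": [{"dx": 0, "dy": -0.25, "dz": 0, "yaw": 0}, {"dx": 0, "dy": -0.5, "dz": 0, "yaw": 0}, {"dx": 0, "dy": -0.7, "dz": 0, "yaw": 0}, {"dx": 0, "dy": -0.7, "dz": 0, "yaw": 0}, {"dx": 0, "dy": -0.7, "dz": 0, "yaw": 0}, {"dx": 0, "dy": -0.7, "dz": 0, "yaw": 0}, {"dx": 0, "dy": -0.7, "dz": 0, "yaw": 0}, {"dx": 0, "dy": -0.7, "dz": 0, "yaw": 0}, {"dx": 0, "dy": -0.7, "dz": 0, "yaw": 0}, {"dx": 0, "dy": -0.7, "dz": 0, "yaw": 0}]}}

```text
time_s: 7.75
eef_pos: [559.6, -354.6, 350.9]
ee_rot: [-0.0, 3.142, -0.0]
force: [0.1, 0.5, -0.4]
gripper_width: 1.002
grasp_force: 0.0
```

```bash
cat > mallet.py <<'E'
from h import *
c=cam('wrist'); im,d=capture('wrist'); save('w4.png',im); np.savez('w4.npz',im=im,d=d,R=c[0],t=c[1])
W=cloud(c,d); hsv=cv2.cvtColor(im,cv2.COLOR_RGB2HSV); H,S,V=[hsv[...,i].astype(int) for i in range(3)]
near=(abs(W[...,0]-480)<150)&(abs(W[...,1]+350)<100)
def rep(n,m,z):
    m=cv2.morphologyEx(m.astype(np.uint8),cv2.MORPH_OPEN,np.ones((5,5)))
    cs,_=cv2.findContours(m,cv2.RETR_EXTERNAL,cv2.CHAIN_APPROX_NONE);k=max(cs,key=cv2.contourArea)
    P=np.array([ray(c,*p[0],z)[:2] for p in k],np.float32)
    print(n,cv2.boundingRect(k),np.nanmedian(W[...,2][m>0]).round(1),'rect',cv2.minAreaRect(P),'circ',cv2.minEnclosingCircle(P))
rep('head',near&(W[...,2]>78)&(W[...,2]<94),86)
rep('handle',near&(W[...,2]>50)&(W[...,2]<68)&(V>110),59)
rep('mat',near&(H<25)&(S>70)&(W[...,2]<14),6)
plan([500,-350,300],180)
E
python3 mallet.py
```

```text
head (236, 145, 42, 42) 86.9 rect ((558.1731567382812, -354.34735107421875), (49.12162399291992, 48.26667785644531), 0.0517800897359848) circ ((558.0645141601562, -354.372802734375), 25.24372100830078)
handle (229, 30, 33, 114) 59.6 rect ((473.11370849609375, -366.7281494140625), (125.62193298339844, 21.790386199951172), 8.280346870422363) circ ((473.0706787109375, -366.34112548828125), 63.22703552246094)
mat (213, 105, 100, 96) 7.0 rect ((562.2536010742188, -348.334716796875), (131.77944946289062, 131.286865234375), 83.92145538330078) circ ((561.4403076171875, -348.6046142578125), 90.52442932128906)
tcp [ 559.6 -354.7  350.9] head -180.0 tilt [ 0.  0. -1.] -> d [0.298  0.0237 0.2547] yaw 0.0
```

View pics/w4.png

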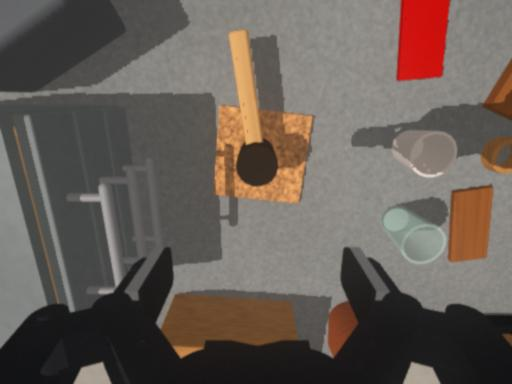

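The mallet head is at (257,161), its handle runs to (240,35), and the mat is around (264,153). The sizes match those given, and the big orange mallet is out of view. I'll descend to the handle.

Call:
{"method": "apply_moves", "body": {"targets": [{"dx": 0.15, "dy": -0.02, "dz": 0.1, "yaw": -0.046}, {"dx": 0.2945, "dy": -0.04, "dz": 0.3, "yaw": -0.092}, {"dx": 0.2945, "dy": -0.04, "dz": 0.5, "yaw": -0.092}, {"dx": 0.2945, "dy": -0.04, "dz": 0.7, "yaw": -0.092}, {"dx": 0.2945, "dy": -0.04, "dz": 0.85, "yaw": -0.092}, {"dx": 0.2945, "dy": -0.04, "dz": 1, "yaw": -0.092}, {"dx": 0.2945, "dy": -0.04, "dz": 1, "yaw": -0.092}, {"dx": 0.2945, "dy": -0.04, "dz": 1, "yaw": -0.092}, {"dx": 0.2945, "dy": -0.04, "dz": 1, "yaw": -0.092}, {"dx": 0.2945, "dy": -0.04, "dz": 1, "yaw": -0.092}]}}

```text
time_s: 9.05
eef_pos: [501.4, -363.3, 152.4]
ee_rot: [-0.227, 3.132, -0.003]
force: [0.7, 0.0, -0.1]
gripper_width: 0.998
grasp_force: 0.0
```

```bash
python3 - <<'E'
from h import *
plan([500.7,-362.7,100],8.28)
E
```

```text
tcp [ 501.4 -363.3  152.4] head -171.72 tilt [-0.0016 -0.0019 -1.    ] -> d [0.0035 0.0042 0.2619] yaw 0.0
```

Call:
{"method": "apply_moves", "body": {"targets": [{"dx": 0.003, "dy": 0.003, "dz": 0.1, "yaw": 0}, {"dx": 0.003, "dy": 0.003, "dz": 0.2, "yaw": 0}, {"dx": 0.003, "dy": 0.003, "dz": 0.262, "yaw": 0}, {"dx": 0.003, "dy": 0.003, "dz": 0.262, "yaw": 0}, {"dx": 0.003, "dy": 0.003, "dz": 0.262, "yaw": 0}, {"dx": 0.003, "dy": 0.003, "dz": 0.262, "yaw": 0}, {"dx": 0.003, "dy": 0.003, "dz": 0.262, "yaw": 0}, {"dx": 0.003, "dy": 0.003, "dz": 0.262, "yaw": 0}, {"dx": 0.003, "dy": 0.003, "dz": 0.262, "yaw": 0}, {"dx": 0.003, "dy": 0.003, "dz": 0.262, "yaw": 0}]}}

```text
time_s: 10.3
eef_pos: [500.0, -362.2, 98.5]
ee_rot: [0.227, -3.133, -0.0]
force: [-0.0, -0.3, -0.6]
gripper_width: 1.003
grasp_force: 0.0
```

Call:
{"method": "apply_moves", "body": {"targets": [{"dx": 0, "dy": 0, "dz": 0, "yaw": 0}, {"dx": 0, "dy": 0, "dz": 0, "yaw": 0}, {"dx": 0, "dy": 0, "dz": 0, "yaw": 0}, {"dx": 0, "dy": 0, "dz": 0, "yaw": 0}, {"dx": 0, "dy": 0, "dz": 0, "yaw": 0}, {"dx": 0, "dy": 0, "dz": 0, "yaw": 0}, {"dx": 0, "dy": 0, "dz": 0, "yaw": 0}, {"dx": 0, "dy": 0, "dz": 0, "yaw": 0}, {"dx": 0, "dy": 0, "dz": 0, "yaw": 0}, {"dx": 0, "dy": 0, "dz": 0, "yaw": 0}], "grip": -1, "grip_force": 110}}

```text
time_s: 11.55
eef_pos: [500.1, -362.5, 98.7]
ee_rot: [-0.227, 3.133, -0.001]
force: [-1.4, -0.4, 3.8]
gripper_width: 0.24
grasp_force: 107.4
```

```bash
python3 - <<'E'
from h import *
plan([500.7,-362.7,100],8.28)
s=state(); print(s['gripper_width'],s['grasp_force'],s['force'])
E
```

```text
tcp [ 500.1 -362.5   98.7] head -171.73 tilt [-1.e-04 -5.e-04 -1.e+00] -> d [-0.0029 -0.0016 -0.0063] yaw -0.0001
0.24023584050914273 107.41987824440002 [-1.38247697 -0.42082783  3.79923343]
```

Call:
{"method": "apply_moves", "body": {"targets": [{"dx": 0, "dy": 0, "dz": -0.15, "yaw": 0}, {"dx": 0, "dy": 0, "dz": -0.35, "yaw": 0}, {"dx": 0, "dy": 0, "dz": -0.55, "yaw": 0}, {"dx": 0, "dy": 0.05, "dz": -0.75, "yaw": 0}, {"dx": 0, "dy": 0.2, "dz": -0.87, "yaw": 0}, {"dx": 0, "dy": 0.4, "dz": -0.87, "yaw": 0.039}, {"dx": 0, "dy": 0.6, "dz": -0.87, "yaw": 0.039}, {"dx": 0, "dy": 0.8, "dz": -0.87, "yaw": 0.039}, {"dx": 0, "dy": 1, "dz": -0.87, "yaw": 0.039}, {"dx": 0, "dy": 1, "dz": -0.87, "yaw": 0.039}]}}

```text
time_s: 12.8
eef_pos: [468.9, -160.9, 270.3]
ee_rot: [0.136, -3.134, -0.006]
force: [-0.8, 1.0, -3.9]
gripper_width: 0.245
grasp_force: 108.6
```

Call:
{"method": "apply_moves", "body": {"targets": [{"dx": 0, "dy": 0.2, "dz": 0, "yaw": 0}, {"dx": 0, "dy": 0.4, "dz": 0, "yaw": 0}, {"dx": 0, "dy": 0.6, "dz": 0, "yaw": 0}, {"dx": 0, "dy": 0.8, "dz": 0, "yaw": 0}, {"dx": 0, "dy": 0.9, "dz": 0, "yaw": 0}, {"dx": 0, "dy": 0.95, "dz": 0, "yaw": 0}, {"dx": 0, "dy": 1, "dz": 0, "yaw": 0}, {"dx": 0, "dy": 1, "dz": 0, "yaw": 0}, {"dx": 0, "dy": 1, "dz": 0, "yaw": 0}, {"dx": 0, "dy": 1, "dz": 0, "yaw": 0}]}}

```text
time_s: 14.05
eef_pos: [454.7, 34.5, 272.5]
ee_rot: [-0.129, 3.139, -0.0]
force: [-0.4, 0.2, -3.1]
gripper_width: 0.242
grasp_force: 109.1
```

```bash
python3 - <<'E'
from h import *
plan([433.3,309.7,272],4.75)
s=state(); print(s['gripper_width'],s['grasp_force'],s['force'],s['torque'])
E
```

```text
tcp [454.7  34.5 272.5] head -175.28 tilt [-1.e-04 -2.e-04 -1.e+00] -> d [-0.0064  1.3804  0.0025] yaw -0.0003
0.24185581663992675 109.10078644752502 [-0.43120678  0.21201389 -3.1154063 ] [-0.00291154  0.2066524   0.00299497]
```

Call:
{"method": "apply_moves", "body": {"targets": [{"dx": 0, "dy": 0.2, "dz": 0, "yaw": 0}, {"dx": 0, "dy": 0.4, "dz": 0, "yaw": 0}, {"dx": 0, "dy": 0.6, "dz": 0, "yaw": 0}, {"dx": 0, "dy": 0.8, "dz": 0, "yaw": 0}, {"dx": 0, "dy": 0.9, "dz": 0, "yaw": 0}, {"dx": 0, "dy": 0.95, "dz": 0, "yaw": 0}, {"dx": 0, "dy": 1, "dz": 0, "yaw": 0}, {"dx": 0, "dy": 1, "dz": 0, "yaw": 0}, {"dx": 0, "dy": 1, "dz": 0, "yaw": 0}, {"dx": 0, "dy": 1, "dz": 0, "yaw": 0}]}}

```text
time_s: 15.3
eef_pos: [438.0, 233.7, 272.5]
ee_rot: [0.129, -3.139, 0.0]
force: [-0.0, -1.0, -3.8]
gripper_width: 0.24
grasp_force: 109.3
```

Call:
{"method": "apply_moves", "body": {"targets": [{"dx": -0.003, "dy": 0.19, "dz": 0, "yaw": 0}, {"dx": -0.006, "dy": 0.38, "dz": 0, "yaw": 0}, {"dx": -0.006, "dy": 0.38, "dz": 0, "yaw": 0}, {"dx": -0.006, "dy": 0.38, "dz": 0.15, "yaw": 0}, {"dx": -0.006, "dy": 0.38, "dz": 0.3, "yaw": 0}, {"dx": -0.006, "dy": 0.38, "dz": 0.42, "yaw": 0}, {"dx": -0.006, "dy": 0.38, "dz": 0.5, "yaw": 0}, {"dx": -0.006, "dy": 0.38, "dz": 0.5, "yaw": 0}, {"dx": -0.006, "dy": 0.38, "dz": 0.5, "yaw": 0}, {"dx": -0.006, "dy": 0.38, "dz": 0.5, "yaw": 0}]}}

```text
time_s: 16.55
eef_pos: [433.8, 310.5, 173.8]
ee_rot: [-0.131, 3.137, 0.002]
force: [0.2, -0.2, -4.6]
gripper_width: 0.242
grasp_force: 109.7
```

```bash
python3 - <<'E'
from h import *
plan([433.3,309.7,132],4.75)
# check mallet in hand & pins: scene view
c=cam('scene'); im,d=capture('scene'); 
save('s1.png',cv2.resize(im[240:350,230:390],(640,440),interpolation=cv2.INTER_CUBIC))
c=cam('top'); im,d=capture('top'); W=cloud(c,d)
c=cam('wrist'); im,d=capture('wrist'); W=cloud(c,d)
g=(W[...,2]>125)&(W[...,2]<180)&(abs(W[...,0]-491)<60)&(abs(W[...,1]-314)<60)
print(g.sum(), np.nanmedian(W[g],0) if g.any() else '')
E
```

```text
tcp [433.8 310.5 173.8] head -175.23 tilt [-0.0024  0.001  -1.    ] -> d [ 0.0032 -0.0042  0.2092] yaw 0.0002
8651 [440.30687842 308.23144003 157.60906804]
```

View pics/s1.png

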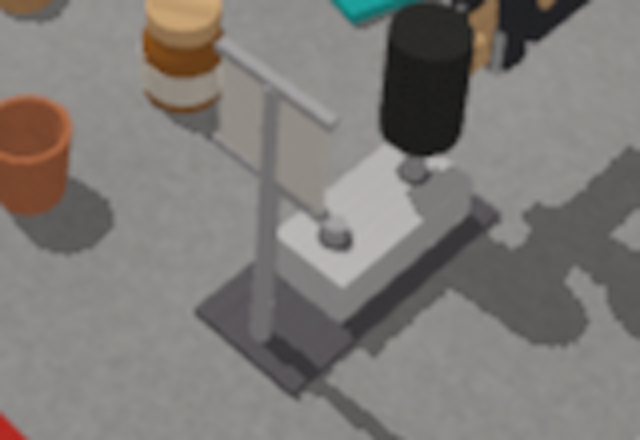

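The head hangs upright at (425,80) over pin a at (412,168), and pin b is at (335,233). Striking now.

Call:
{"method": "apply_moves", "body": {"targets": [{"dx": 0.002, "dy": -0.002, "dz": 0.04, "yaw": 0}, {"dx": 0.002, "dy": -0.002, "dz": 0.11, "yaw": 0}, {"dx": 0.002, "dy": -0.002, "dz": 0.18, "yaw": 0}, {"dx": 0.002, "dy": -0.002, "dz": 0.205, "yaw": 0}, {"dx": 0.002, "dy": -0.002, "dz": 0.21, "yaw": 0}, {"dx": 0.002, "dy": -0.002, "dz": 0.21, "yaw": 0}, {"dx": 0.002, "dy": -0.002, "dz": 0.21, "yaw": 0}, {"dx": 0.002, "dy": -0.002, "dz": 0.21, "yaw": 0}, {"dx": 0.002, "dy": -0.002, "dz": 0.21, "yaw": 0}, {"dx": 0.002, "dy": -0.002, "dz": 0.21, "yaw": 0}]}}

```text
time_s: 17.95
eef_pos: [432.5, 309.8, 132.5]
ee_rot: [-0.131, 3.139, -0.0]
force: [-6.5, -2.9, 15.9]
gripper_width: 0.245
grasp_force: 112.7
```

```bash
python3 - <<'E'
from h import *
plan([433.3,309.7,132],4.75)
s=state(); print(s['force'],s['torque'])
E
```

```text
tcp [432.5 309.8 132.5] head -175.22 tilt [-3.e-04 -0.e+00 -1.e+00] -> d [-0.0042 -0.0009  0.0026] yaw 0.0003
[-6.54416611 -2.94441755 15.93193031] [-0.53768232  1.02901085 -0.00613862]
```

Call:
{"method": "apply_moves", "body": {"targets": [{"dx": 0, "dy": 0, "dz": -0.1, "yaw": 0}, {"dx": 0, "dy": 0, "dz": -0.21, "yaw": 0}, {"dx": 0, "dy": 0, "dz": -0.21, "yaw": 0}, {"dx": -0.1, "dy": 0, "dz": -0.21, "yaw": 0}, {"dx": -0.2, "dy": 0, "dz": -0.21, "yaw": 0}, {"dx": -0.3, "dy": 0, "dz": -0.21, "yaw": 0}, {"dx": -0.36, "dy": 0, "dz": -0.21, "yaw": 0}, {"dx": -0.36, "dy": 0, "dz": -0.21, "yaw": 0}, {"dx": -0.36, "dy": 0, "dz": -0.21, "yaw": 0}, {"dx": -0.36, "dy": 0, "dz": -0.21, "yaw": 0}]}}

```text
time_s: 19.2
eef_pos: [503.4, 315.5, 172.2]
ee_rot: [0.131, -3.138, 0.001]
force: [0.6, -0.3, -4.2]
gripper_width: 0.243
grasp_force: 109.7
```

```bash
python3 - <<'E'
from h import *
plan([505.1,315.6,132],4.75)
c=cam('scene'); im,d=capture('scene'); 
save('s2.png',cv2.resize(im[240:350,230:390],(640,440),interpolation=cv2.INTER_CUBIC))
E
```

```text
tcp [503.4 315.5 172.2] head -175.21 tilt [ 1.e-03 -3.e-04 -1.e+00] -> d [-0.0089 -0.0003  0.2012] yaw 0.0005
```

View pics/s2.png

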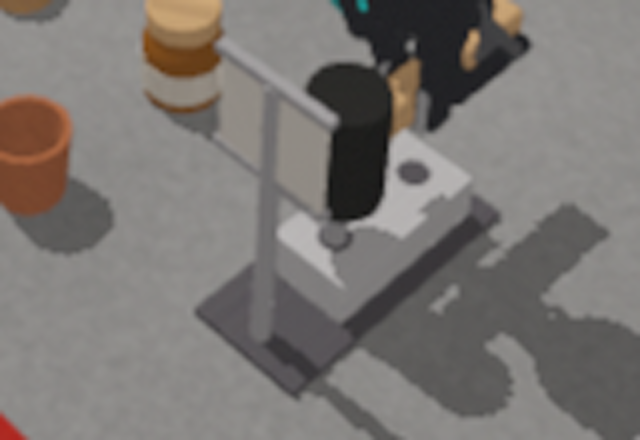

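Pin a is flush, showing as a dark disc at (413,172), and the head is over pin b at (335,235). Striking b.

Call:
{"method": "apply_moves", "body": {"targets": [{"dx": -0.009, "dy": 0, "dz": 0.03, "yaw": 0}, {"dx": -0.009, "dy": 0, "dz": 0.1, "yaw": 0}, {"dx": -0.009, "dy": 0, "dz": 0.17, "yaw": 0}, {"dx": -0.009, "dy": 0, "dz": 0.195, "yaw": 0}, {"dx": -0.009, "dy": 0, "dz": 0.203, "yaw": 0}, {"dx": -0.009, "dy": 0, "dz": 0.203, "yaw": 0}, {"dx": -0.009, "dy": 0, "dz": 0.203, "yaw": 0}, {"dx": -0.009, "dy": 0, "dz": 0.203, "yaw": 0}, {"dx": -0.009, "dy": 0, "dz": 0.203, "yaw": 0}, {"dx": -0.009, "dy": 0, "dz": 0.203, "yaw": 0}]}}

```text
time_s: 20.5
eef_pos: [505.9, 315.9, 132.7]
ee_rot: [-0.131, 3.139, 0.0]
force: [-2.7, -1.0, 5.1]
gripper_width: 0.243
grasp_force: 111.1
```

Call:
{"method": "apply_moves", "body": {"targets": [{"dx": 0, "dy": 0, "dz": -0.1, "yaw": 0}, {"dx": 0, "dy": 0, "dz": -0.25, "yaw": 0}, {"dx": 0.1, "dy": 0, "dz": -0.45, "yaw": 0}, {"dx": 0.3, "dy": 0, "dz": -0.6, "yaw": 0}, {"dx": 0.5, "dy": 0, "dz": -0.7, "yaw": 0}, {"dx": 0.5, "dy": -0.1, "dz": -0.7, "yaw": 0}, {"dx": 0.5, "dy": -0.3, "dz": -0.7, "yaw": 0}, {"dx": 0.5, "dy": -0.5, "dz": -0.7, "yaw": 0}, {"dx": 0.5, "dy": -0.6, "dz": -0.7, "yaw": 0}, {"dx": 0.5, "dy": -0.6, "dz": -0.7, "yaw": 0}]}}

```text
time_s: 21.75
eef_pos: [416.3, 186.1, 270.7]
ee_rot: [0.126, -3.137, 0.001]
force: [-0.0, 0.3, -3.9]
gripper_width: 0.242
grasp_force: 109.7
```

```bash
cat > fix.py <<'E'
from h import *
c=cam('scene'); im,d=capture('scene'); W=cloud(c,d)
save('s3.png',cv2.resize(im[240:350,230:390],(640,440),interpolation=cv2.INTER_CUBIC))
g=(W[...,2]>30)&(W[...,2]<65)&(np.hypot(W[...,0]-528,W[...,1]-317)<70)
print('z on block pct',np.nanpercentile(W[g][:,2],[50,95,99,100]))
for x,y in((491.7,314.5),(563.5,320.5)):
    q=np.hypot(W[...,0]-x,W[...,1]-y)<9; q&=W[...,2]<70; print(q.sum(),np.nanmedian(W[q][:,2]))
# mallet head tilt from dark cloud
T,o=tool(); h=o+T@np.array([-58.6,0,92.7-80]); print('expected head top',h)
for n in('top','scene'):
    c=cam(n); im,d=capture(n); W=cloud(c,d)
    g=(im.max(-1)<75)&(np.hypot(W[...,0]-h[0],W[...,1]-h[1])<30)&(abs(W[...,2]-h[2])<9); print(n,g.sum())
    if g.sum()>20:
        P=W[g]; P=P[np.abs(P[:,2]-np.median(P[:,2]))<5]
        A=np.c_[P[:,:2]-P[:,:2].mean(0),np.ones(len(P))]; k=np.linalg.lstsq(A,P[:,2],rcond=None)[0]
        print(P.mean(0).round(1),'slopes',k[:2].round(3))
plan([500.1,-362.5,270],8.28)
E
python3 fix.py
```

```text
z on block pct [40.36479708 42.97009828 44.05877881 45.4158195 ]
33 40.84154521713985
32 41.012888876657385
expected head top [474.83357849 191.77492976 258.13271077]
top 155
[477.  183.1 257.7] slopes [-0.015  0.022]
scene 242
[476.8 196.7 258.4] slopes [-0.024 -0.031]
tcp [416.4 188.  271.3] head -175.24 tilt [ 7.e-04  2.e-04 -1.e+00] -> d [-0.1882 -2.7778  0.006 ] yaw -0.0391
```

```bash
python3 - <<'E'
from h import *
for n in('scene','top'):
    c=cam(n); Ws=np.nanmean([cloud(c,capture(n)[1]) for _ in range(5)],0)
    for x,y in((491.7,314.5),(563.5,320.5)):
        if n=='top': y-=3
        r=np.hypot(Ws[...,0]-x,Ws[...,1]-y); z=Ws[...,2]; ok=(z<60)&(z>34)
        a=z[(r<6)&ok]; b=z[(r>11)&(r<20)&ok]
        print(n,len(a),a.mean().round(2),len(b),np.median(b).round(2), a.std().round(2)/len(a)**.5)
E
```

```text
scene 17 40.65 112 40.62 0.11399174376707649
scene 14 40.84 112 40.48 0.13095800853708794
top 0 nan 0 nan nan
top 0 nan 0 nan nan<stdin>:3: RuntimeWarning: Mean of empty slice
<stdin>:8: RuntimeWarning: Mean of empty slice.
  ret = ret.dtype.type(ret / rcount)
  return _methods._mean(a, axis=axis, dtype=dtype,
  ret = _var(a, axis=axis, dtype=dtype, out=out, ddof=ddof,
  arrmean = um.true_divide(arrmean, div, out=arrmean,
  ret = ret.dtype.type(ret / rcount)
```

Call:
{"method": "apply_moves", "body": {"targets": [{"dx": 0, "dy": -0.15, "dz": 0, "yaw": 0}, {"dx": 0, "dy": -0.35, "dz": 0, "yaw": 0}, {"dx": 0, "dy": -0.55, "dz": 0, "yaw": 0}, {"dx": 0, "dy": -0.75, "dz": 0, "yaw": 0}, {"dx": 0, "dy": -0.9, "dz": 0, "yaw": 0}, {"dx": 0, "dy": -1, "dz": 0, "yaw": 0}, {"dx": 0, "dy": -1, "dz": 0, "yaw": 0}, {"dx": 0, "dy": -1, "dz": 0, "yaw": 0}, {"dx": 0, "dy": -1, "dz": 0, "yaw": 0}, {"dx": 0, "dy": -1, "dz": 0, "yaw": 0}]}}

```text
time_s: 23.65
eef_pos: [432.9, -10.8, 271.9]
ee_rot: [0.133, -3.139, -0.0]
force: [-0.4, -0.5, -5.1]
gripper_width: 0.243
grasp_force: 109.7
```

Call:
{"method": "apply_moves", "body": {"targets": [{"dx": -0.04, "dy": -0.15, "dz": 0, "yaw": 0}, {"dx": -0.08, "dy": -0.35, "dz": 0, "yaw": 0}, {"dx": -0.12, "dy": -0.55, "dz": 0, "yaw": 0}, {"dx": -0.16, "dy": -0.75, "dz": 0, "yaw": 0}, {"dx": -0.188, "dy": -0.9, "dz": 0, "yaw": -0.02}, {"dx": -0.188, "dy": -1, "dz": 0, "yaw": -0.039}, {"dx": -0.188, "dy": -1, "dz": 0, "yaw": -0.039}, {"dx": -0.188, "dy": -1, "dz": 0, "yaw": -0.039}, {"dx": -0.188, "dy": -1, "dz": 0, "yaw": -0.039}, {"dx": -0.188, "dy": -1, "dz": 0, "yaw": -0.039}]}}

```text
time_s: 24.9
eef_pos: [487.0, -206.8, 272.0]
ee_rot: [0.228, -3.133, -0.0]
force: [0.7, -0.2, -4.0]
gripper_width: 0.24
grasp_force: 109.7
```

```bash
python3 - <<'E'
from h import *
plan([500.1,-362.5,98.7],8.28)
E
```

```text
tcp [ 487.  -206.8  272. ] head -171.67 tilt [ 0.e+00  1.e-04 -1.e+00] -> d [ 0.0479 -0.7797  0.8662] yaw 0.0006
```

Call:
{"method": "apply_moves", "body": {"targets": [{"dx": 0.02, "dy": -0.2, "dz": 0, "yaw": 0}, {"dx": 0.03, "dy": -0.4, "dz": 0, "yaw": 0}, {"dx": 0.048, "dy": -0.6, "dz": 0, "yaw": 0}, {"dx": 0.048, "dy": -0.78, "dz": 0.05, "yaw": 0}, {"dx": 0.048, "dy": -0.78, "dz": 0.25, "yaw": 0}, {"dx": 0.048, "dy": -0.78, "dz": 0.45, "yaw": 0}, {"dx": 0.048, "dy": -0.78, "dz": 0.65, "yaw": 0}, {"dx": 0.048, "dy": -0.78, "dz": 0.78, "yaw": 0}, {"dx": 0.048, "dy": -0.78, "dz": 0.81, "yaw": 0}, {"dx": 0.048, "dy": -0.78, "dz": 0.82, "yaw": 0}]}}

```text
time_s: 26.15
eef_pos: [500.6, -363.5, 108.5]
ee_rot: [-0.227, 3.133, -0.001]
force: [-0.5, -0.3, -3.6]
gripper_width: 0.24
grasp_force: 109.4
```

Call:
{"method": "apply_moves", "body": {"targets": [{"dx": 0, "dy": 0, "dz": 0.01, "yaw": 0}, {"dx": 0, "dy": 0, "dz": 0.02, "yaw": 0}, {"dx": 0, "dy": 0, "dz": 0.03, "yaw": 0}, {"dx": 0, "dy": 0, "dz": 0.038, "yaw": 0}, {"dx": 0, "dy": 0, "dz": 0.044, "yaw": 0}, {"dx": 0, "dy": 0, "dz": 0.046, "yaw": 0}, {"dx": 0, "dy": 0, "dz": 0.046, "yaw": 0}, {"dx": 0, "dy": 0, "dz": 0.046, "yaw": 0}, {"dx": 0, "dy": 0, "dz": 0.046, "yaw": 0}, {"dx": 0, "dy": 0, "dz": 0.046, "yaw": 0}]}}

```text
time_s: 27.4
eef_pos: [500.0, -363.3, 98.8]
ee_rot: [0.227, -3.133, 0.0]
force: [-1.5, -0.7, -1.1]
gripper_width: 0.24
grasp_force: 110.0
```

```bash
python3 - <<'E'
from h import *
plan([500.1,-362.5,98.7],8.28); s=state(); print(s['force'],s['torque'])
E
```

```text
tcp [ 500.  -363.3   98.8] head -171.72 tilt [ 2.e-04 -0.e+00 -1.e+00] -> d [-0.0013  0.004   0.0007] yaw 0.0
[-1.46031819 -0.65964473 -1.13968736] [0.12817939 0.41897026 0.09565007]
```

Call:
{"method": "apply_moves", "body": {"targets": [{"dx": 0, "dy": 0, "dz": 0.004, "yaw": 0}, {"dx": 0, "dy": 0, "dz": 0.004, "yaw": 0}, {"dx": 0, "dy": 0, "dz": 0.004, "yaw": 0}, {"dx": 0, "dy": 0, "dz": 0.004, "yaw": 0}, {"dx": 0, "dy": 0, "dz": -0.02, "yaw": 0}, {"dx": 0, "dy": 0, "dz": -0.15, "yaw": 0}, {"dx": 0, "dy": 0, "dz": -0.35, "yaw": 0}, {"dx": 0, "dy": 0, "dz": -0.6, "yaw": 0}, {"dx": 0, "dy": 0, "dz": -0.8, "yaw": 0}, {"dx": 0, "dy": 0, "dz": -0.8, "yaw": 0}], "grip": 1}}

```text
time_s: 28.65
eef_pos: [502.0, -365.1, 263.9]
ee_rot: [-0.226, 3.127, -0.011]
force: [0.0, -0.4, -0.2]
gripper_width: 0.996
grasp_force: 0.0
```

```bash
sed -i 's/^plan.*/plan([490,-5,250],-22)/' mallet.py; python3 mallet.py
```

```text
head (234, 219, 52, 49) 87.0 rect ((556.398193359375, -355.4181213378906), (51.047176361083984, 48.76896286010742), 8.504719734191895) circ ((556.3575439453125, -355.20318603515625), 26.494062423706055)
handle (249, 79, 25, 133) 59.5 rect ((472.27813720703125, -367.032958984375), (125.06420135498047, 21.635147094726562), 7.874178409576416) circ ((472.4277038574219, -367.8695983886719), 63.13694763183594)
mat (271, 165, 61, 106) 7.0 rect ((564.40673828125, -319.60699462890625), (73.84102630615234, 131.45199584960938), 83.89396667480469) circ ((562.9698486328125, -319.92816162109375), 72.19445037841797)
tcp [ 501.  -364.1  261.3] head -171.72 tilt [-0.0032 -0.0038 -1.    ] -> d [-0.2042  1.7851  0.0504] yaw 0.3365
```

Call:
{"method": "apply_moves", "body": {"targets": [{"dx": -0.02, "dy": 0.25, "dz": 0, "yaw": 0}, {"dx": -0.05, "dy": 0.5, "dz": 0, "yaw": 0}, {"dx": -0.1, "dy": 0.75, "dz": 0, "yaw": 0}, {"dx": -0.15, "dy": 1, "dz": 0, "yaw": 0}, {"dx": -0.198, "dy": 1, "dz": 0, "yaw": 0}, {"dx": -0.198, "dy": 1, "dz": 0, "yaw": 0}, {"dx": -0.198, "dy": 1, "dz": 0, "yaw": 0}, {"dx": -0.198, "dy": 1, "dz": 0, "yaw": 0}, {"dx": -0.198, "dy": 1, "dz": 0, "yaw": 0}, {"dx": -0.198, "dy": 1, "dz": 0, "yaw": 0}]}}

```text
time_s: 29.95
eef_pos: [510.3, -160.1, 258.7]
ee_rot: [-0.226, 3.133, -0.0]
force: [-0.1, 0.4, 0.4]
gripper_width: 0.998
grasp_force: 0.0
```

Call:
{"method": "apply_moves", "body": {"targets": [{"dx": 0, "dy": 0.25, "dz": 0.05, "yaw": 0.1}, {"dx": 0, "dy": 0.5, "dz": 0.05, "yaw": 0.2}, {"dx": 0, "dy": 0.74, "dz": 0.05, "yaw": 0.3}, {"dx": 0, "dy": 0.74, "dz": 0.05, "yaw": 0.3365}, {"dx": 0, "dy": 0.74, "dz": 0.05, "yaw": 0.3365}, {"dx": 0, "dy": 0.74, "dz": 0.05, "yaw": 0.3365}, {"dx": 0, "dy": 0.74, "dz": 0.05, "yaw": 0.3365}, {"dx": 0, "dy": 0.74, "dz": 0.05, "yaw": 0.3365}, {"dx": 0, "dy": 0.74, "dz": 0.05, "yaw": 0.3365}, {"dx": 0, "dy": 0.74, "dz": 0.05, "yaw": 0.3365}]}}

```text
time_s: 31.2
eef_pos: [489.1, -13.4, 248.7]
ee_rot: [-0.6, -3.084, -0.0]
force: [-0.5, -0.8, 0.7]
gripper_width: 1.001
grasp_force: 0.0
```

```bash
sed -i "s/w3/w5/g; s/^plan.*/plan([448.3,2.6,74],-22)/" boards.py; python3 boards.py
```

```text
thick (227, 70, 58, 119) 18.941344814511766 ((448.1113586425781, 3.099170684814453), (55.5958251953125, 117.86997985839844), 68.00438690185547)
thin (259, 259, 80, 82) 12.040116092360181 ((667.6527099609375, -25.10299301147461), (123.03273010253906, 56.465667724609375), 9.08324909210205)
tcp [489.1 -13.3 248.7] head 157.99 tilt [ 0.  0. -1.] -> d [ 0.2191 -0.0026  0.8735] yaw -0.0001
```

Call:
{"method": "apply_moves", "body": {"targets": [{"dx": 0.11, "dy": 0, "dz": 0.1, "yaw": 0}, {"dx": 0.2205, "dy": 0, "dz": 0.3, "yaw": 0}, {"dx": 0.2205, "dy": 0, "dz": 0.5, "yaw": 0}, {"dx": 0.2205, "dy": 0, "dz": 0.65, "yaw": 0}, {"dx": 0.2205, "dy": 0, "dz": 0.75, "yaw": 0}, {"dx": 0.2205, "dy": 0, "dz": 0.82, "yaw": 0}, {"dx": 0.2205, "dy": 0, "dz": 0.8635, "yaw": 0}, {"dx": 0.2205, "dy": 0, "dz": 0.8635, "yaw": 0}, {"dx": 0.2205, "dy": 0, "dz": 0.8635, "yaw": 0}, {"dx": 0.2205, "dy": 0, "dz": 0.8635, "yaw": 0}]}}

```text
time_s: 32.5
eef_pos: [448.9, 3.2, 76.7]
ee_rot: [0.599, 3.082, 0.0]
force: [-0.1, 0.0, -0.2]
gripper_width: 0.999
grasp_force: 0.0
```

Call:
{"method": "apply_moves", "body": {"targets": [{"dx": 0, "dy": 0, "dz": 0, "yaw": 0}, {"dx": 0, "dy": 0, "dz": 0, "yaw": 0}, {"dx": 0, "dy": 0, "dz": 0, "yaw": 0}, {"dx": 0, "dy": 0, "dz": 0, "yaw": 0}, {"dx": 0, "dy": 0, "dz": 0, "yaw": 0}, {"dx": 0, "dy": 0, "dz": 0, "yaw": 0}, {"dx": 0, "dy": 0, "dz": 0, "yaw": 0}, {"dx": 0, "dy": 0, "dz": 0, "yaw": 0}, {"dx": 0, "dy": 0, "dz": 0, "yaw": 0}, {"dx": 0, "dy": 0, "dz": 0, "yaw": 0}], "grip": -1, "grip_force": 60}}

```text
time_s: 33.75
eef_pos: [448.7, 3.1, 76.8]
ee_rot: [0.599, 3.083, -0.0]
force: [-1.0, -0.3, 5.3]
gripper_width: 0.633
grasp_force: 63.7
```

```bash
python3 - <<'E'
from h import *
plan([527.6,317.5,250],4.75); s=state(); print(s['force'],s['torque'],s['gripper_width'])
E
```

```text
tcp [448.7   3.1  76.8] head 157.99 tilt [-9.e-04 -0.e+00 -1.e+00] -> d [ 0.2223  1.6052 -0.8665] yaw -0.2973
[-1.02447042 -0.33272758  5.25777945] [-0.05859251  0.23910715 -0.00608499] 0.6327682051109292
```

Call:
{"method": "apply_moves", "body": {"targets": [{"dx": 0, "dy": 0, "dz": -0.1, "yaw": 0}, {"dx": 0, "dy": 0, "dz": -0.25, "yaw": 0}, {"dx": 0, "dy": 0, "dz": -0.45, "yaw": 0}, {"dx": 0.02, "dy": 0.1, "dz": -0.616, "yaw": 0}, {"dx": 0.05, "dy": 0.3, "dz": -0.616, "yaw": -0.1}, {"dx": 0.1, "dy": 0.5, "dz": -0.616, "yaw": -0.2}, {"dx": 0.15, "dy": 0.75, "dz": -0.616, "yaw": -0.2973}, {"dx": 0.2223, "dy": 1, "dz": -0.616, "yaw": -0.2973}, {"dx": 0.2223, "dy": 1, "dz": -0.616, "yaw": -0.2973}, {"dx": 0.2223, "dy": 1, "dz": -0.616, "yaw": -0.2973}]}}

```text
time_s: 35.0
eef_pos: [481.3, 205.1, 198.7]
ee_rot: [0.131, -3.137, 0.001]
force: [-0.2, 0.0, -1.6]
gripper_width: 0.635
grasp_force: 64.0
```

```bash
python3 - <<'E'
from h import *
plan([527.6,317.5,180],4.75); s=state(); print(s['force'],s['torque'],s['gripper_width'])
c=cam('wrist'); im,d=capture('wrist'); save('w6.png',im); W=cloud(c,d)
T,o=tool(); L=(W-o)@T   # tool coords
m=(abs(L[...,2]-58.8)<5)&(abs(L[...,0])<75)&(abs(L[...,1])<24)
print(m.sum(), np.nanpercentile(L[m][:,0],[1,99]), np.nanmedian(L[m][:,2]))
E
```

```text
tcp [481.3 205.1 198.7] head -175.21 tilt [ 1.5e-03 -8.0e-04 -1.0e+00] -> d [-0.2779  0.5407  0.0925] yaw 0.0004
[-0.15565518  0.01136614 -1.57369964] [-0.0484296  -0.01964039  0.03386787] 0.6348544580246809
19649 [-48.84712262  59.59404186] 57.89481914668712
```

View pics/w6.png

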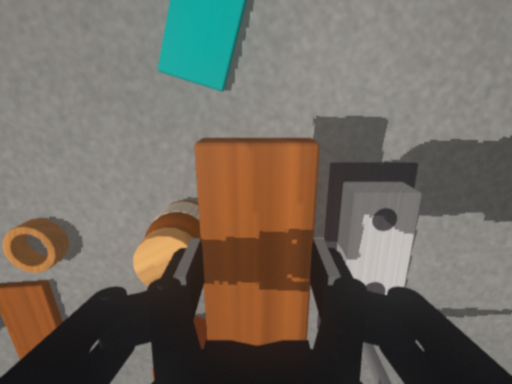

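The board is held squarely: its near end is at row 140 and its edges lie at columns 196–318, so it is centred in the grip within 1 mm. The block is at (380,240). I'll carry it over and lower.

Call:
{"method": "apply_moves", "body": {"targets": [{"dx": -0.07, "dy": 0.15, "dz": 0, "yaw": 0}, {"dx": -0.15, "dy": 0.32, "dz": 0, "yaw": 0}, {"dx": -0.22, "dy": 0.45, "dz": 0, "yaw": 0}, {"dx": -0.278, "dy": 0.5407, "dz": 0, "yaw": 0}, {"dx": -0.278, "dy": 0.5407, "dz": 0, "yaw": 0}, {"dx": -0.278, "dy": 0.5407, "dz": 0.1, "yaw": 0}, {"dx": -0.278, "dy": 0.5407, "dz": 0.25, "yaw": 0}, {"dx": -0.278, "dy": 0.5407, "dz": 0.36, "yaw": 0}, {"dx": -0.278, "dy": 0.5407, "dz": 0.36, "yaw": 0}, {"dx": -0.278, "dy": 0.5407, "dz": 0.36, "yaw": 0}]}}

```text
time_s: 36.3
eef_pos: [528.7, 316.9, 128.0]
ee_rot: [-0.128, 3.138, 0.0]
force: [0.6, -0.7, -1.2]
gripper_width: 0.637
grasp_force: 64.0
```

```bash
python3 - <<'E'
from h import *
plan([527.6,317.5,117],4.75)
E
```

```text
tcp [528.7 316.9 128. ] head -175.32 tilt [-6.e-04  1.e-04 -1.e+00] -> d [0.0055 0.0034 0.0552] yaw -0.0008
```

Call:
{"method": "apply_moves", "body": {"targets": [{"dx": 0.005, "dy": 0.003, "dz": 0.015, "yaw": 0}, {"dx": 0.005, "dy": 0.003, "dz": 0.03, "yaw": 0}, {"dx": 0.005, "dy": 0.003, "dz": 0.042, "yaw": 0}, {"dx": 0.005, "dy": 0.003, "dz": 0.05, "yaw": 0}, {"dx": 0.005, "dy": 0.003, "dz": 0.055, "yaw": 0}, {"dx": 0.005, "dy": 0.003, "dz": 0.055, "yaw": 0}, {"dx": 0.005, "dy": 0.003, "dz": 0.055, "yaw": 0}, {"dx": 0.005, "dy": 0.003, "dz": 0.055, "yaw": 0}, {"dx": 0.005, "dy": 0.003, "dz": 0.055, "yaw": 0}, {"dx": 0.005, "dy": 0.003, "dz": 0.055, "yaw": 0}]}}

```text
time_s: 37.55
eef_pos: [527.3, 318.3, 116.8]
ee_rot: [0.13, -3.139, -0.0]
force: [-2.4, -1.9, 5.1]
gripper_width: 0.634
grasp_force: 64.8
```

Call:
{"method": "apply_moves", "body": {"targets": [{"dx": 0, "dy": 0, "dz": 0, "yaw": 0}, {"dx": 0, "dy": 0, "dz": 0, "yaw": 0}, {"dx": 0, "dy": 0, "dz": 0, "yaw": 0}, {"dx": 0, "dy": 0, "dz": -0.05, "yaw": 0}, {"dx": 0, "dy": 0, "dz": -0.2, "yaw": 0}, {"dx": 0, "dy": 0, "dz": -0.45, "yaw": 0}, {"dx": 0, "dy": 0, "dz": -0.7, "yaw": 0}, {"dx": 0, "dy": 0, "dz": -0.8, "yaw": 0}, {"dx": 0, "dy": 0, "dz": -0.8, "yaw": 0}, {"dx": 0, "dy": 0, "dz": -0.8, "yaw": 0}], "grip": 1}}

```text
time_s: 38.8
eef_pos: [526.7, 318.0, 275.2]
ee_rot: [0.13, -3.137, 0.001]
force: [-0.2, -0.7, -0.2]
gripper_width: 0.999
grasp_force: 0.0
```

```bash
cat > chk.py <<'E'
from h import *; import sys
zt=float(sys.argv[1]); c=cam('wrist'); im,d=capture('wrist'); W=cloud(c,d); hsv=cv2.cvtColor(im,cv2.COLOR_RGB2HSV); H,S,V=[hsv[...,i].astype(int) for i in range(3)]
m=((H<18)&(S>80)&(np.hypot(W[...,0]-528,W[...,1]-317)<80)&(abs(W[...,2]-zt)<6)).astype(np.uint8)
m=cv2.morphologyEx(m,cv2.MORPH_CLOSE,np.ones((7,7))); m=cv2.morphologyEx(m,cv2.MORPH_OPEN,np.ones((5,5)))
cs,_=cv2.findContours(m,cv2.RETR_EXTERNAL,cv2.CHAIN_APPROX_NONE);k=max(cs,key=cv2.contourArea)
print(cv2.boundingRect(k),np.nanmedian(W[...,2][m>0]),cv2.minAreaRect(np.array([ray(c,*p[0],zt)[:2] for p in k],np.float32)))
plan([650,-25,280],9)
E
python3 chk.py 58
```

```text
(229, 119, 57, 114) 59.00461493680551 ((527.4656372070312, 318.5955810546875), (119.03468322753906, 55.77157974243164), 4.8103928565979)
tcp [526.5 317.8 274.6] head -175.25 tilt [ 0.0027 -0.001  -1.    ] -> d [-0.4735 -1.7594 -0.0267] yaw -0.0472
```

Call:
{"method": "apply_moves", "body": {"targets": [{"dx": 0, "dy": -0.25, "dz": 0, "yaw": 0}, {"dx": 0, "dy": -0.5, "dz": 0, "yaw": 0}, {"dx": -0.1, "dy": -0.75, "dz": 0, "yaw": 0}, {"dx": -0.3, "dy": -1, "dz": 0, "yaw": 0}, {"dx": -0.56, "dy": -1, "dz": 0, "yaw": -0.047}, {"dx": -0.56, "dy": -1, "dz": 0, "yaw": -0.047}, {"dx": -0.56, "dy": -1, "dz": 0, "yaw": -0.047}, {"dx": -0.56, "dy": -1, "dz": 0, "yaw": -0.047}, {"dx": -0.56, "dy": -1, "dz": 0, "yaw": -0.047}, {"dx": -0.56, "dy": -1, "dz": 0, "yaw": -0.047}]}}

```text
time_s: 40.1
eef_pos: [655.0, 128.6, 276.7]
ee_rot: [-0.247, 3.131, 0.0]
force: [-0.7, 0.8, 0.2]
gripper_width: 1.002
grasp_force: 0.0
```

```bash
python3 - <<'E'
from h import *
plan([668.2,-25.2,120],9)
E
```

```text
tcp [655.  128.6 276.7] head -170.99 tilt [-4.e-04 -0.e+00 -1.e+00] -> d [ 0.0554 -0.7696  0.7833] yaw 0.0001
```

Call:
{"method": "apply_moves", "body": {"targets": [{"dx": 0.02, "dy": -0.25, "dz": 0, "yaw": 0}, {"dx": 0.04, "dy": -0.5, "dz": 0, "yaw": 0}, {"dx": 0.0554, "dy": -0.7696, "dz": 0.05, "yaw": 0}, {"dx": 0.0554, "dy": -0.7696, "dz": 0.25, "yaw": 0}, {"dx": 0.0554, "dy": -0.7696, "dz": 0.45, "yaw": 0}, {"dx": 0.0554, "dy": -0.7696, "dz": 0.6, "yaw": 0}, {"dx": 0.0554, "dy": -0.7696, "dz": 0.75, "yaw": 0}, {"dx": 0.0554, "dy": -0.7696, "dz": 0.783, "yaw": 0}, {"dx": 0.0554, "dy": -0.7696, "dz": 0.783, "yaw": 0}, {"dx": 0.0554, "dy": -0.7696, "dz": 0.783, "yaw": 0}]}}

```text
time_s: 41.35
eef_pos: [669.8, -25.6, 121.5]
ee_rot: [-0.246, 3.129, -0.001]
force: [-0.6, -0.4, -0.4]
gripper_width: 0.998
grasp_force: 0.0
```

```bash
python3 - <<'E'
from h import *
plan([668.2,-25.2,72],9)
E
```

```text
tcp [669.8 -25.6 121.5] head -171.01 tilt [-3.1e-03 -9.0e-04 -1.0e+00] -> d [0.0085 0.0037 0.2476] yaw -0.0001
```

Call:
{"method": "apply_moves", "body": {"targets": [{"dx": 0.008, "dy": 0.003, "dz": 0.08, "yaw": 0}, {"dx": 0.008, "dy": 0.003, "dz": 0.16, "yaw": 0}, {"dx": 0.008, "dy": 0.003, "dz": 0.22, "yaw": 0}, {"dx": 0.008, "dy": 0.003, "dz": 0.253, "yaw": 0}, {"dx": 0.008, "dy": 0.003, "dz": 0.253, "yaw": 0}, {"dx": 0.008, "dy": 0.003, "dz": 0.253, "yaw": 0}, {"dx": 0.008, "dy": 0.003, "dz": 0.253, "yaw": 0}, {"dx": 0.008, "dy": 0.003, "dz": 0.253, "yaw": 0}, {"dx": 0.008, "dy": 0.003, "dz": 0.253, "yaw": 0}, {"dx": 0.008, "dy": 0.003, "dz": 0.253, "yaw": 0}]}}

```text
time_s: 42.6
eef_pos: [667.0, -25.2, 69.1]
ee_rot: [-0.246, 3.132, 0.0]
force: [0.0, 0.1, -0.4]
gripper_width: 1.0
grasp_force: 0.0
```

Call:
{"method": "apply_moves", "body": {"targets": [{"dx": 0, "dy": 0, "dz": 0, "yaw": 0}, {"dx": 0, "dy": 0, "dz": 0, "yaw": 0}, {"dx": 0, "dy": 0, "dz": 0, "yaw": 0}, {"dx": 0, "dy": 0, "dz": 0, "yaw": 0}, {"dx": 0, "dy": 0, "dz": 0, "yaw": 0}, {"dx": 0, "dy": 0, "dz": 0, "yaw": 0}, {"dx": 0, "dy": 0, "dz": 0, "yaw": 0}, {"dx": 0, "dy": 0, "dz": 0, "yaw": 0}, {"dx": 0, "dy": 0, "dz": 0, "yaw": 0}, {"dx": 0, "dy": 0, "dz": 0, "yaw": 0}], "grip": -1, "grip_force": 60}}

```text
time_s: 43.85
eef_pos: [667.4, -25.2, 69.5]
ee_rot: [-0.246, 3.131, -0.0]
force: [1.3, 0.5, 5.2]
gripper_width: 0.629
grasp_force: 65.6
```

```bash
python3 - <<'E'
from h import *
plan([527.6,317.8,200],4.75); s=state(); print(s['force'],s['torque'],s['gripper_width'])
E
```

```text
tcp [667.4 -25.2  69.5] head -171.02 tilt [-1.1e-03 -2.0e-04 -1.0e+00] -> d [ 0.422   1.8032 -0.6535] yaw 0.0471
[1.28965309 0.45071132 5.2009824 ] [ 0.06140401 -0.04796375 -0.04080659] 0.6287139047291428
```

Call:
{"method": "apply_moves", "body": {"targets": [{"dx": 0, "dy": 0, "dz": -0.1, "yaw": 0}, {"dx": 0, "dy": 0, "dz": -0.25, "yaw": 0}, {"dx": 0, "dy": 0, "dz": -0.45, "yaw": 0}, {"dx": 0.05, "dy": 0.05, "dz": -0.65, "yaw": 0}, {"dx": 0.15, "dy": 0.2, "dz": -0.8, "yaw": 0}, {"dx": 0.28, "dy": 0.4, "dz": -0.8, "yaw": 0.02}, {"dx": 0.38, "dy": 0.6, "dz": -0.8, "yaw": 0.047}, {"dx": 0.422, "dy": 0.8, "dz": -0.8, "yaw": 0.047}, {"dx": 0.422, "dy": 1, "dz": -0.8, "yaw": 0.047}, {"dx": 0.422, "dy": 1, "dz": -0.8, "yaw": 0.047}]}}

```text
time_s: 45.1
eef_pos: [550.9, 161.3, 229.3]
ee_rot: [0.136, -3.138, -0.0]
force: [1.0, -0.2, -0.8]
gripper_width: 0.638
grasp_force: 65.0
```

```bash
python3 - <<'E'
from h import *
plan([527.6,317.8,140],4.75); s=state(); print(s['force'],s['torque'],s['gripper_width'])
c=cam('wrist'); im,d=capture('wrist'); W=cloud(c,d)
T,o=tool(); L=(W-o)@T
m=(abs(L[...,2]-58.5)<5)&(abs(L[...,0])<75)&(abs(L[...,1])<24)
print(m.sum(), np.nanpercentile(L[m][:,0],[1,99]), np.nanmedian(L[m][:,2]))
A=np.c_[L[m][:,:2],np.ones(m.sum())]; print(np.linalg.lstsq(A,L[m][:,2],rcond=None)[0])
E
```

```text
tcp [550.9 161.3 229.3] head -175.03 tilt [ 9.e-04  3.e-04 -1.e+00] -> d [0.0479 0.7898 0.4468] yaw 0.0025
[ 0.953399   -0.1779489  -0.82990554] [-0.05462811  0.00275231  0.06489675] 0.6381646674743806
19148 [-48.13570166  57.94680593] 57.514134169024935
[ 2.92093350e-03 -1.40672431e-03  5.75138639e+01]
```

Call:
{"method": "apply_moves", "body": {"targets": [{"dx": 0.02, "dy": 0.2, "dz": 0, "yaw": 0}, {"dx": 0.04, "dy": 0.42, "dz": 0, "yaw": 0}, {"dx": 0.055, "dy": 0.62, "dz": 0, "yaw": 0.002}, {"dx": 0.055, "dy": 0.788, "dz": 0, "yaw": 0.002}, {"dx": 0.055, "dy": 0.788, "dz": 0.05, "yaw": 0.002}, {"dx": 0.055, "dy": 0.788, "dz": 0.2, "yaw": 0.002}, {"dx": 0.055, "dy": 0.788, "dz": 0.35, "yaw": 0.002}, {"dx": 0.055, "dy": 0.788, "dz": 0.45, "yaw": 0.002}, {"dx": 0.055, "dy": 0.788, "dz": 0.46, "yaw": 0.002}, {"dx": 0.055, "dy": 0.788, "dz": 0.46, "yaw": 0.002}]}}

```text
time_s: 46.4
eef_pos: [528.8, 314.4, 137.3]
ee_rot: [-0.123, 3.139, -0.0]
force: [-0.2, 1.3, -0.7]
gripper_width: 0.638
grasp_force: 65.0
```

```bash
python3 - <<'E'
from h import *
plan([526.3,317.5,127.7],4.75)
E
```

```text
tcp [528.8 314.4 137.3] head -175.5 tilt [-1.e-04 -2.e-04 -1.e+00] -> d [0.0114 0.0163 0.0482] yaw -0.0028
```

Call:
{"method": "apply_moves", "body": {"targets": [{"dx": 0.011, "dy": 0.016, "dz": 0, "yaw": -0.003}, {"dx": 0.011, "dy": 0.016, "dz": 0, "yaw": -0.003}, {"dx": 0.011, "dy": 0.016, "dz": 0.015, "yaw": -0.003}, {"dx": 0.011, "dy": 0.016, "dz": 0.03, "yaw": -0.003}, {"dx": 0.011, "dy": 0.016, "dz": 0.04, "yaw": -0.003}, {"dx": 0.011, "dy": 0.016, "dz": 0.046, "yaw": -0.003}, {"dx": 0.011, "dy": 0.016, "dz": 0.048, "yaw": -0.003}, {"dx": 0.011, "dy": 0.016, "dz": 0.048, "yaw": -0.003}, {"dx": 0.011, "dy": 0.016, "dz": 0.048, "yaw": -0.003}, {"dx": 0.011, "dy": 0.016, "dz": 0.048, "yaw": -0.003}]}}

```text
time_s: 47.65
eef_pos: [525.8, 318.3, 127.5]
ee_rot: [0.133, -3.139, 0.0]
force: [-2.1, -1.2, 1.1]
gripper_width: 0.628
grasp_force: 65.2
```

```bash
python3 - <<'E'
from h import *
plan([526.3,317.5,127.5],4.75); s=state(); print(s['force'],s['torque'])
E
```

```text
tcp [525.8 318.3 127.5] head -175.16 tilt [ 3.e-04 -1.e-04 -1.e+00] -> d [-0.0024 -0.0041  0.0001] yaw 0.001
[-2.08858379 -1.17948054  1.14161926] [-0.13468041  0.34993965  0.02280669]
```

Contact made at the expected height, so I'll release and lift.

Call:
{"method": "apply_moves", "body": {"targets": [{"dx": 0, "dy": 0, "dz": 0.001, "yaw": 0}, {"dx": 0, "dy": 0, "dz": 0.001, "yaw": 0}, {"dx": 0, "dy": 0, "dz": 0.001, "yaw": 0}, {"dx": 0, "dy": 0, "dz": -0.05, "yaw": 0}, {"dx": 0, "dy": 0, "dz": -0.2, "yaw": 0}, {"dx": 0, "dy": 0, "dz": -0.45, "yaw": 0}, {"dx": 0, "dy": 0, "dz": -0.7, "yaw": 0}, {"dx": 0, "dy": 0, "dz": -0.8, "yaw": 0}, {"dx": 0, "dy": 0, "dz": -0.8, "yaw": 0}, {"dx": 0, "dy": 0, "dz": -0.8, "yaw": 0}], "grip": 1}}

```text
time_s: 48.9
eef_pos: [525.3, 318.1, 286.4]
ee_rot: [0.133, -3.137, 0.001]
force: [-0.3, 0.7, -1.1]
gripper_width: 1.001
grasp_force: 0.0
```

```bash
python3 chk.py 69; python3 - <<'E'
from h import *
c=cam('top'); im,d=capture('top'); W=cloud(c,d)
g=(W[...,2]>75)&(W[...,2]<95)&(np.hypot(W[...,0]-557,W[...,1]+352)<35); print('mallet head',np.nanmean(W[g],0),g.sum())
c=cam('scene'); im,d=capture('scene'); W=cloud(c,d)
g=(W[...,2]>75)&(W[...,2]<95)&(np.hypot(W[...,0]-557,W[...,1]+352)<35); P=W[g]
g=(abs(W[...,2]-69)<6)&(np.hypot(W[...,0]-528,W[...,1]-317)<75);P=W[g];A=np.c_[P[:,:2]-P[:,:2].mean(0),np.ones(len(P))]
print('stack',P.mean(0),np.linalg.lstsq(A,P[:,2],rcond=None)[0])
E
```

```text
(229, 121, 57, 114) 69.9855314098092 ((528.2232055664062, 318.7597961425781), (119.69416046142578, 55.80022430419922), 4.848599910736084)
tcp [525.  317.9 285.7] head -175.16 tilt [ 0.0028 -0.001  -1.    ] -> d [-0.4781 -1.7611  0.0292] yaw -0.0462
mallet head [ 557.70085443 -353.84292169   85.73625529] 202
stack [527.00145338 322.38996023  69.23156359] [-3.78379835e-03 -1.52758018e-02  6.92315636e+01]
```

The stack is centred within about 1.5 mm and lies flat, and the mallet is upright on the mat. Handing in.

```bash
python3 -c "
from h import *
print(job.close_job())"
```

```text
the job is handed in; nothing more can be done
None
```

I handed the job in at about 49 s of the 72 s allowed; no verdict came back. By my last camera checks both pins were within about 0.4 mm of flush, both boards sat centred on the block within about 1.5 mm, and the mallet stood upright on its mat. I did not re-measure the bystanders at the end.

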